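Brake lever check on a bench-held handlebar

TASK

The handlebar in the vise carries a rebuilt brake master cylinder with its outlet plugged: check that its lever, the one with the fluid reservoir on its clamp, stops short of the grip. With the backs of your fingers against the front of the blade, press it in towards the grip until it comes up firm, keep it firmly there for three seconds without forcing it, then let it spring right back out and move clear. Only press: do not pinch the lever or hold on to the bar, and leave the clutch lever and everything lying about as it is.

Things in the scene. Friction and masses are not known exactly. Their poses are not given: they have to be found in the camera images.
- brake_lever (a joint): front-brake lever on the robot-right half of the bar. Rad: 0 at rest, grows as it is pressed; swings level about brake_pivot (clockwise from above) to a firm stop at 0.24: blade middle moved 27 mm, still 25 mm from the grip. Spring: 2 N at the blade's middle at rest, 4.5 N near the stop, which itself does not yield. Firm is 8 to 15 N; over 40 N bends it. Springs back when let go.
- brake_lever_blade (a point): point to press: middle of the aluminium blade's front face (the side away from grip and robot), moving with the lever. Level blade 16 mm high, 12 thick, 185 mm above the bench, straight 28 mm either way; 18 mm ball end 62 mm outboard. At rest 52 mm clear of the grip, on its far side. x axis: outward normal (press towards -x); y along the blade, -y to the ball end; z up.
- brake_pivot (a point): centre of the brake lever's pivot bolt, level with the blade's middle, 42 mm in front of the bar's axis and 112 mm inboard of the pressing point; the pivot axis is vertical. Its clamp carries the box-shaped black fluid reservoir (44 x 60 mm) with a flat metal lid, 43 mm above the bar's axis, inboard of the pivot.
- clutch_lever (a joint): the other, like-shaped lever, mirrored on the robot-left half of the handlebar; its clamp has only a small steel cable-adjuster barrel and no reservoir. Rad, 0 at rest, grows when pressed in, sprung. To be left alone.
- handlebar: steel handlebar, 670 mm long, 22 mm tube, 32 mm thick black rubber grips 122 mm long at both ends, clamped at its middle in the grey bench vise and immovable. Origin on the bench under its middle; y runs along the bar to the robot-left end, x points ahead (the levers' side), z up. The middle lies 135 mm above the bench, the grips 185 mm.
- right_grip (a point): centre of the right-hand rubber grip (the one behind the brake lever), on the bar's axis; axes as the handlebar's.
- fluid_bottle: loose white round bottle, 60 mm thick, 145 mm tall, standing 105 to 135 mm in front of the brake lever; origin at the centre of its underside.
- spanner: loose spanner, 170 mm long, lying on the bench under the right-hand grip; origin at its middle, on the bench.
- socket: loose steel socket, 29 mm thick, 36 mm tall, standing on the bench under and in front of the brake clamp; origin at the centre of its underside.
- screwdriver: loose screwdriver, 190 mm, black handle, lying beyond the vise; origin at its middle, on the bench.
- hammer: loose hammer, 260 mm, wooden handle, lying under the left-hand grip; origin at its middle, on the bench.
- tape_roll: loose roll of tape, 100 mm across, 24 mm high, lying flat; origin at the centre of its underside.
- parts_tray: loose small steel tray of bolts and washers, 80 x 120 x 24 mm; origin at the centre of its underside.
- grease_tin: loose dark tin with a steel lid, 68 mm thick, 70 mm tall; origin at the centre of its underside.

How it is judged:
By the outcome, as a careful person would: the job done as asked, in the order asked, and still so for the second after the job is handed in, with the robot touching nothing.
It also fails if it takes over 48 s, if anything falls off the work surface, if the arm or the gripper's body presses on something with over 40 N, if the wrist force passes 120 N, or if a joint passes its speed limit or range.

ROBOT

A 6-joint arm with a two-finger parallel gripper is mounted at the origin on the work surface. World frame = base frame: x ahead of the robot, y to its left, z up, the work surface at z = 0. Lengths are in m, angles in rad, forces in N, time in s.
With the tool pointing down it reaches from about 0.3 to 0.85 m from the base axis. Payload 4.2 kg.
Tool frame: the origin (TCP) lies at the very end of the fingers, on their centre line; the grasp point (between the pads) lies 19 mm behind it; z points along the fingers, y is the direction in which the jaws open and shut (so a half turn about z gives the same grasp; the last joint's range is limited). The gripper opens to 91 mm and grips with 3 to 60 N. Pads are 32 mm wide; open, the fingers measure 118 mm over their backs; the gripper's body (76 mm by 178 mm) begins 60 mm behind the grasp point.
Start: joints at [-1.249, 0.32, 1.565, -0, 1.257, -0.02], TCP at [0.193, -0.542, 0.214] pointing down, gripper open.
Joint ranges: [-3.11, 3.11], [-0.84, 2.01], [0.21, 2.61], [-1.34, 4.49], [0.05, 2.63], [-2.56, 2.56]. Speed limits (rad/s): [2.57, 2.57, 3.14, 3.14, 3.14, 3.14].

INTERFACE

Orientations are given as a unit quaternion [x, y, z, w].
In Python, from workcell import bot gives the robot as it stands. The module is installed in compiled form; this text tells all that it offers. Calls block until the motion is done:
- bot.move_pose(position, orientation): joint-space move of the TCP to a pose.
- bot.movel(position, frame=None, v=0.15, guard=None): straight line of the TCP; frame=None keeps the orientation; v is the mean speed in m/s. With guard (N) it stops when the force on the tool has changed by that much, and returns True; else False.
- bot.movej(angles): joint-space move.
- bot.command_gripper(opening, grip_force=None): opening from 0.0 (shut) to 1.0 (fully open); grip_force is the grip in N (None keeps the last); returns when the fingers have stopped.
- bot.wait(seconds).
- bot.ik(position, orientation): joint angles nearest the present ones, or None.
- bot.get_image(name): name is "scene" or "top" or "wrist"; returns the picture (384x512x3 uint8, blue, green, red); there is no depth.
- bot.camera_model(name): a dict with "intrinsics" (3x3 intrinsics, pixels), "position" and "rotation" of the camera in the world. Camera axes: x right, y down, z forward; pixel columns grow to the right and rows downward; lengths in m; the calibration is good to about 2 mm. A picture is of the moment at which its call begins: read the wrist's pose just before it. camera_model takes no time and is no camera call; for the wrist camera it gives the pose at the moment of the call.
A pose or a line that the arm cannot do raises bot.MotionError and nothing moves.
- bot.sign_off(): hands the job in, once; it reports no verdict.
Readings, each from a call of its own:
- bot.get_time_s(): time.
- bot.get_qpos(): joint angles.
- bot.get_joint_vel(): joint speeds.
- bot.get_joint_efforts(): joint torques, N m.
- bot.get_ee_pos(): TCP position.
- bot.get_eef_rot(): TCP orientation.
- bot.get_ft_force(): force on the tool from outside, world axes, zero at the start.
- bot.get_wrist_torque(): the same for the moment, N m.
- bot.get_opening(): opening from 0.0 (shut) to 1.0 (fully open).
Only numpy, scipy, OpenCV 4.12 (cv2) and the standard library are available. Lean on these libraries where they do the work, as an engineer would, in place of code of your own. Each camera call takes 0.05 s, during which the arm holds its last target.

## Working session

There is one attempt and no reset: what is moved stays moved. The work goes in short steps, each a Python script; the robot and the scene stay as the last script left them, time stands still between calls to the robot, and variables do not carry over. Pictures are saved under pics/ and viewed, and the job is handed in when it is done.

```bash
mkdir -p pics; python3 - <<'E'
from workcell import bot
import cv2,numpy as np
print(bot.get_time_s(),bot.get_ee_pos(),bot.get_eef_rot(),bot.get_ft_force())
for n in ["scene","top","wrist"]:
    m=bot.camera_model(n); print(n,m)
    cv2.imwrite(f"pics/{n}0.png",bot.get_image(n))
E
```

```text
0.0 [ 0.19258218 -0.54124363  0.21311628] [ 9.85431439e-01  1.70070840e-01 -1.26712823e-04 -8.78384846e-04] [-1.00247353  0.02275639 -0.75370835]
scene {'intrinsics': array([[471.8118503 ,   0.        , 254.55259664],
       [  0.        , 471.8118503 , 191.36832104],
       [  0.        ,   0.        ,   1.        ]]), 'position': array([ 1.39729376, -0.00347913,  0.99469978]), 'rotation': array([ 0.68967349,  0.62196676, -0.24740969, -0.2762178 ])}
top {'intrinsics': array([[422.58114758,   0.        , 247.49209113],
       [  0.        , 422.58114758, 191.68085821],
       [  0.        ,   0.        ,   1.        ]]), 'position': array([0.40517822, 0.09245668, 1.12745812]), 'rotation': array([ 0.71117427, -0.69788384,  0.06129801, -0.05858207])}
wrist {'intrinsics': array([[342.76844826,   0.        , 250.97480195],
       [  0.        , 342.76844826, 191.01756488],
       [  0.        ,   0.        ,   1.        ]]), 'position': array([ 0.26111924, -0.51700513,  0.38516642]), 'rotation': array([ 0.8094464 , -0.57178283, -0.07763818,  0.10878066])}
```

View pics/scene0.png

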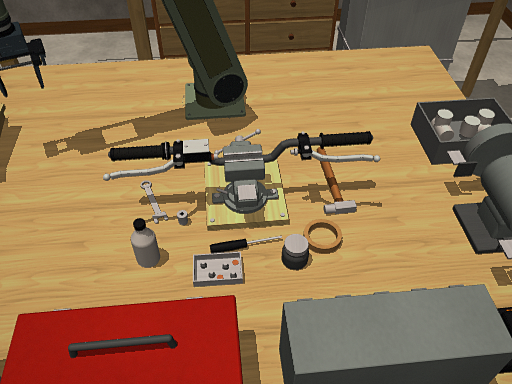

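View pics/top0.png

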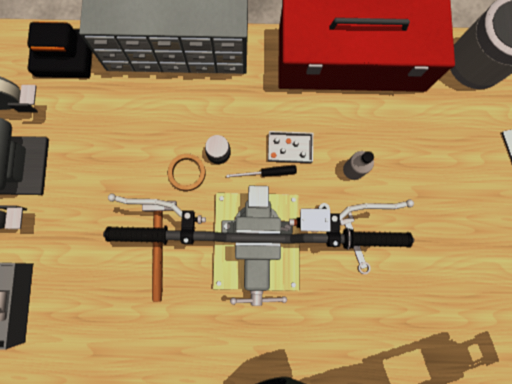

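View pics/wrist0.png

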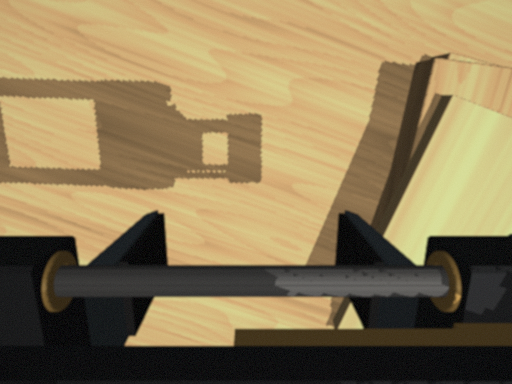

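The scene view shows the brake lever left in the picture (the ball end at about (107,177)), with the white-lidded reservoir at (197,150). In the top view the grips run from (108,234) to (410,240), the brake ball end is at (409,204), and the bottle is at (360,165). I'll zoom in and measure.

```bash
cat > h.py <<'E'
import numpy as np,cv2
from scipy.spatial.transform import Rotation as R
def plane(m,px,z):
    K=m["intrinsics"];d=R.from_quat(m["rotation"]).as_matrix()@np.linalg.solve(K,[px[0],px[1],1.]);p=m["position"]
    return p+d*(z-p[2])/d[2]
def proj(m,P):
    c=R.from_quat(m["rotation"]).as_matrix().T@(np.asarray(P)-m["position"]);q=m["intrinsics"]@c
    return q[:2]/q[2]
E
python3 - <<'E'
from workcell import bot
from h import *
m=bot.camera_model("top");im=cv2.imread("pics/top0.png")
for px in [(409.5,204),(108,234),(410,240)]: print(px,plane(m,px,.185))
cv2.imwrite("pics/top0z.png",cv2.resize(im[135:285,290:430],None,fx=4,fy=4,interpolation=cv2.INTER_CUBIC)[:600,:560])
s=cv2.imread("pics/scene0.png")
cv2.imwrite("pics/scene0z.png",cv2.resize(s[125:275,90:250],None,fx=4,fy=4,interpolation=cv2.INTER_CUBIC))
# grip mask
g=im.max(2)<45
for x0,x1 in [(100,168),(348,416)]:
    k=np.zeros_like(g);k[222:256,x0:x1]=g[222:256,x0:x1]
    n,l,st,c=cv2.connectedComponentsWithStats(k.astype(np.uint8))
    i=1+st[1:,4].argmax();print(st[i],c[i],plane(m,c[i],.190))
E
```

```text
(409.5, 204) [ 0.54560372 -0.27566793  0.185     ]
(108, 234) [0.4654164  0.39827507 0.185     ]
(410, 240) [ 0.46471447 -0.27302616  0.185     ]
[104 226  64  18 824] [136.08373786 234.33131068] [0.46553083 0.33467198 0.19      ]
[350 230  63  18 800] [380.45125 239.0175 ] [ 0.4653384  -0.20569674  0.19      ]
```

View pics/top0z.png

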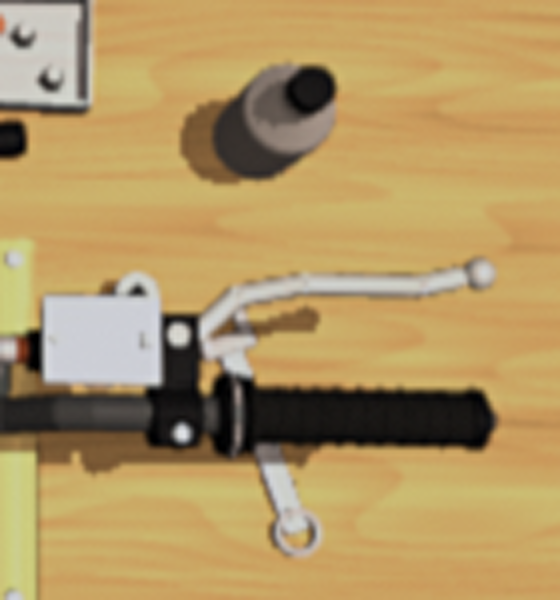

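View pics/scene0z.png

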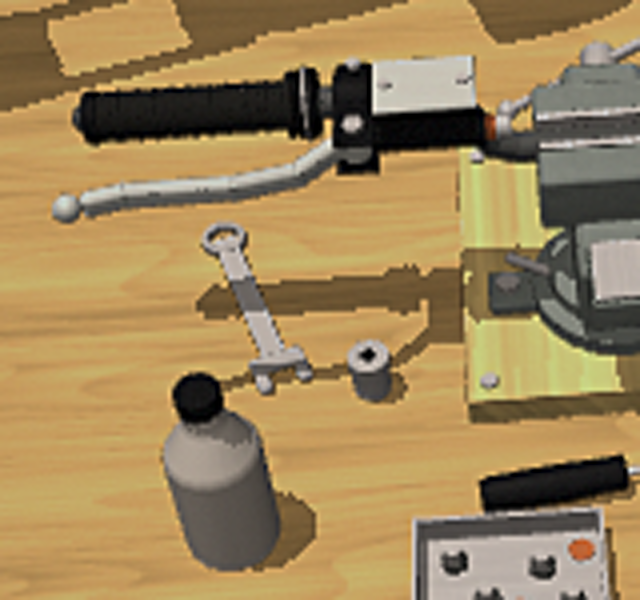

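Zoomed top view: the straight blade runs from (365,205.5) to (396,207), the ball is at about (410,203), the pivot bolt at (334,218), and the bottle's base near (352,172). Next I'll measure the blade's front edge and the bottle, then cross-check in the scene view.

```bash
python3 - <<'E'
from workcell import bot
from h import *
m=bot.camera_model("top");ms=bot.camera_model("scene");im=cv2.imread("pics/top0.png");s=cv2.imread("pics/scene0.png")
hsv=cv2.cvtColor(im,cv2.COLOR_BGR2HSV)
pts=[]
for u in range(366,396,3):
    col=(hsv[195:216,u,1]<75)&(hsv[195:216,u,2]>110)
    v=np.where(col)[0]+195
    if len(v): 
        f=plane(m,(u,v.min()-.5),.189);b=plane(m,(u,v.max()+.5),.185);pts.append((f+b)/2);print(u,v.min(),v.max(),f.round(4),b.round(4))
pts=np.array(pts);k=np.polyfit(pts[:,1],pts[:,0],1);print("slope",k, "x at -.2135",np.polyval(k,-.2135))
print("ball",plane(m,(410.2,203.2),.185),"bolt",plane(m,(290+178/4,135+333/4),.20))
print("resv",[plane(m,(290+a/4,135+b/4),.228) for a,b in[(42,297),(160,385)]])
# bottle cap in top z=.145, and scene
print("cap",plane(m,(290+311/4,135+88/4),.143), plane(ms,(90+197/4,125+385/4),.145))
# bottle base in scene: bottom front edge
print("base front scene",plane(ms,(90+235/4,125+568/4),0.0))
for n,P in dict(ball=(.5455,-.2757,.185),blade=(.545,-.2135,.185),grip=(.465,-.211,.201),pivot=(.507,-.1,.185)).items(): print(n,proj(m,P),proj(ms,P), (proj(ms,P)-[90,125])*4)
for q in ([.7071068,.7071068,0,0],[.7071068,-.7071068,0,0]):
    print(bot.ik([.58,-.2135,.165],q),bot.ik([.50,-.2135,.165],q))
E
```

```text
366 203 208 [ 0.5465 -0.1763  0.189 ] [ 0.5335 -0.1771  0.185 ]
369 203 208 [ 0.5467 -0.1831  0.189 ] [ 0.5336 -0.1839  0.185 ]
372 204 208 [ 0.5445 -0.1898  0.189 ] [ 0.5337 -0.1906  0.185 ]
375 204 208 [ 0.5447 -0.1965  0.189 ] [ 0.5339 -0.1974  0.185 ]
378 204 208 [ 0.5448 -0.2033  0.189 ] [ 0.534  -0.2041  0.185 ]
381 204 208 [ 0.5449 -0.21    0.189 ] [ 0.5341 -0.2109  0.185 ]
384 204 208 [ 0.545  -0.2168  0.189 ] [ 0.5343 -0.2177  0.185 ]
387 204 208 [ 0.5452 -0.2235  0.189 ] [ 0.5344 -0.2244  0.185 ]
390 204 208 [ 0.5453 -0.2303  0.189 ] [ 0.5345 -0.2312  0.185 ]
393 204 208 [ 0.5454 -0.237   0.189 ] [ 0.5346 -0.238   0.185 ]
slope [-0.002865    0.53909193] x at -.2135 0.5397036110091016
ball [ 0.54745885 -0.2773356   0.185     ] bolt [ 0.50842931 -0.10260223  0.2       ]
resv [array([ 0.52331938, -0.02400676,  0.228     ]), array([ 0.47735265, -0.08667421,  0.228     ])]
cap [ 0.66398757 -0.19692606  0.143     ] [ 0.66314983 -0.19623567  0.145     ]
base front scene [ 0.69219483 -0.19578964  0.        ]
ball [409.51633244 204.04579754] [106.44829543 176.36612991] [ 65.79318172 205.46451963]
blade [381.98063971 203.74176368] [132.31833935 174.40985327] [169.27335741 197.63941309]
grip [384.46756072 238.92436612] [134.46308835 147.9033487 ] [177.85235341  91.61339479]
pivot [331.95414226 219.57960125] [179.04970604 160.71169897] [356.19882415 142.84679587]
[-3.71318781e-01  4.19444806e-01  1.53681428e+00 -4.44089210e-16
  1.18533357e+00 -3.71318781e-01] [-4.24717375e-01  3.07023753e-01  1.71292764e+00 -4.44089210e-16
  1.12164126e+00 -4.24717375e-01]
None None
```

The views agree: the blade's front face is at x≈0.545, its middle at y≈−0.214, parallel to the bar, and the bottle's centre is at (0.663, −0.196). That gives 80 mm from the bar axis to the front face, 63 mm to the ball and about 112 mm to the pivot, all as specified. Next I'll shut the gripper, go above the gap and look.

```bash
python3 - <<'E'
from workcell import bot
from h import *
p=bot.get_ee_pos()
bot.movel([p[0],p[1],.33],v=.25)
bot.command_gripper(0.0,10)
q=[2**-.5,2**-.5,0,0]
bot.move_pose([.583,-.2145,.32],q)
print(bot.get_time_s(),bot.get_ee_pos(),bot.get_eef_rot(),bot.get_opening(),bot.get_ft_force())
m=bot.camera_model("wrist");im=bot.get_image("wrist")
for P in [(.545,-.2145,.193),(.545,-.2425,.193),(.545,-.1865,.193)]:
    u=proj(m,P);print(u)
    if 0<u[0]<512 and 0<u[1]<384: cv2.circle(im,tuple(int(round(a)) for a in u),3,(0,0,255),1)
cv2.imwrite("pics/wrist1.png",im)
cv2.imwrite("pics/scene1.png",bot.get_image("scene"))
E
```

```text
3.9833 [ 0.58254669 -0.21551642  0.32010957] [ 7.07639610e-01  7.06573503e-01 -2.06074686e-04  1.59239178e-04] 0.0038196137408307114 [0.16620867 0.08505163 0.44149863]
[211.39952765 181.36100526]
[212.41717168 210.9415819 ]
[210.33145719 150.31464779]
```

View pics/wrist1.png

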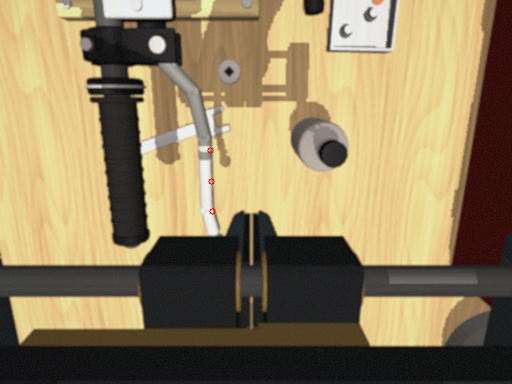

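View pics/scene1.png

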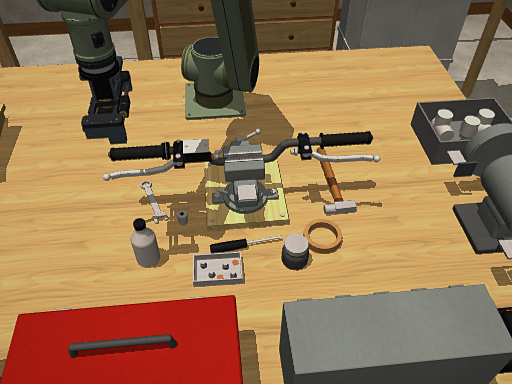

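The wrist view shows the projected points (red) on the blade's front edge at about (210,150)–(212,211). The bottle is at (322,145) and the closed fingers at (252,230), between blade and bottle. Now the descent, with a guard.

```bash
python3 - <<'E'
from workcell import bot
from h import *
print(bot.movel([.583,-.2145,.166],v=.12,guard=5))
bot.wait(.2)
F=[bot.get_ft_force() for _ in range(5)]
print(bot.get_time_s(),bot.get_ee_pos(),np.mean(F,0),np.std(F,0))
m=bot.camera_model("top")
cv2.imwrite("pics/top2z.png",cv2.resize(bot.get_image("top")[135:285,290:430],None,fx=4,fy=4,interpolation=cv2.INTER_CUBIC))
cv2.imwrite("pics/scene2z.png",cv2.resize(bot.get_image("scene")[75:275,80:250],None,fx=3,fy=3,interpolation=cv2.INTER_CUBIC))
cv2.imwrite("pics/wrist2.png",bot.get_image("wrist"))
E
```

```text
False
5.7167 [ 0.58325648 -0.2146002   0.16658147] [ 0.16514142  0.02462975 -0.4368701 ] [0.00000000e+00 0.00000000e+00 5.55111512e-17]
```

View pics/wrist2.png

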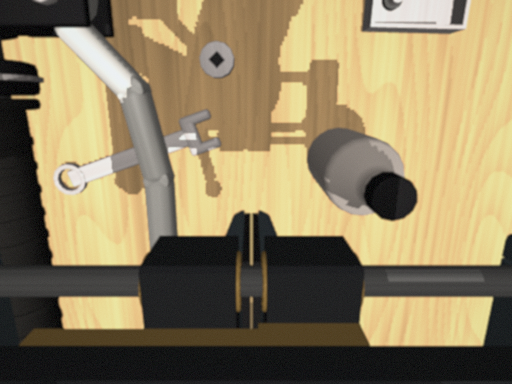

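View pics/scene2z.png

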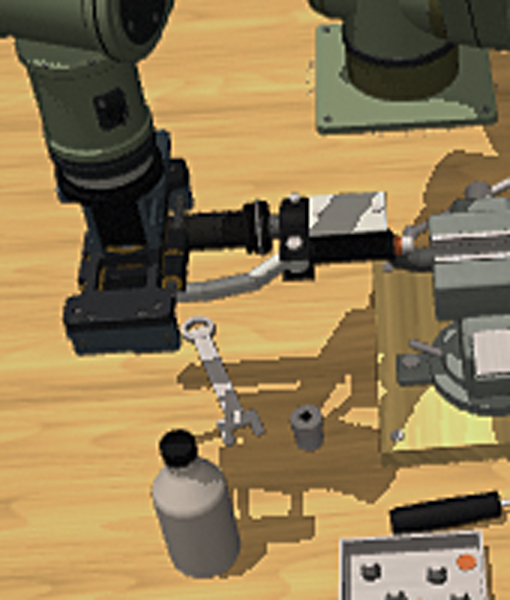

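The fingers are in the gap without contact, with the blade at (160,200) to the left and the bottle well clear. Next I'll find contact, press along the lever's arc, hold under force supervision, release and retreat, all in one supervised script.

```bash
cat > press.py <<'E'
from workcell import bot
from h import *
F0=np.array(bot.get_ft_force()); T=lambda:bot.get_time_s()
Z=.166
hit=bot.movel([.550,-.2145,Z],v=.02,guard=1.2)
e=np.array(bot.get_ee_pos());print("contact",hit,T(),e,bot.get_ft_force()-F0)
if not hit: raise SystemExit("no contact")
P=np.array([.507,-.1025]); r0=np.array([e[0],-.2145])-P
def pose(th):
    c,s=np.cos(th),np.sin(th); xy=P+np.array([[c,s],[-s,c]])@r0
    a=(np.pi/2-th)/2
    return [xy[0],xy[1],Z],[np.cos(a),np.sin(a),0,0]
def fn(th):
    f=np.array(bot.get_ft_force())-F0
    return f[0]*np.cos(th)-f[1]*np.sin(th),f
def go(th,v,guard=None):
    p,q=pose(th); return bot.movel(p,q,v=v,guard=guard)
def out(th):
    for t in np.arange(th-.04,-.001,-.04): go(max(t,0),.04)
    go(0,.03); bot.movel([.585,-.2145,Z],[2**-.5,2**-.5,0,0],v=.06)
th=0
while th<.21:
    th+=.035
    g=go(th,.025,8)
    f,F=fn(th);print(round(th,3),g,round(T(),2),np.round(bot.get_ee_pos(),4),round(f,2),F.round(2))
    if g: break
# fine
while th<.30:
    f,F=fn(th)
    if f>=10: break
    th+= .004 if f<5.5 else .0015
    go(th,.012); bot.wait(.03)
    print(round(th,4),round(T(),2),np.round(bot.get_ee_pos(),4),round(fn(th)[0],2))
f,F=fn(th);print("firm?",th,f,F.round(2),bot.get_ee_pos())
if f<8 or f>20:
    print("NOT firm; stays"); raise SystemExit
t0=T();log=[];ok=t0
while T()-t0<4.6:
    bot.wait(.1); f,F=fn(th); log.append(f)
    if f<9.6: th+=.0008; go(th,.01)
    elif f>13.4: th-=.0008; go(th,.01)
    if len(log)==15:
        cv2.imwrite("pics/topP.png",bot.get_image("top")); cv2.imwrite("pics/wristP.png",bot.get_image("wrist"))
print("hold",T()-t0,min(log),max(log),np.round(log,1),th,F.round(2),bot.get_ee_pos())
E
python3 press.py
```

```text
contact True 7.0333 [ 0.55802478 -0.21462741  0.16592542] [1.39527145 0.1281335  0.95509958]
0.035 False 7.34 [ 0.5543 -0.2162  0.166 ] 1.82 [ 1.82 -0.04  0.02]
0.07 False 7.67 [ 0.5501 -0.2178  0.166 ] 2.35 [2.5  2.05 0.24]
0.105 False 7.99 [ 0.546  -0.2191  0.166 ] 1.99 [2.16 1.48 0.19]
0.14 False 8.32 [ 0.5419 -0.2204  0.166 ] 2.12 [2.44 2.1  0.22]
0.175 False 8.64 [ 0.5378 -0.2216  0.166 ] 2.34 [ 2.8   2.41 -0.4 ]
0.21 False 8.97 [ 0.5336 -0.2227  0.166 ] 2.68 [ 3.11  1.7  -0.16]
0.214 9.25 [ 0.5332 -0.2228  0.166 ] 3.28
0.218 9.53 [ 0.5326 -0.2229  0.166 ] 3.33
0.222 9.82 [ 0.5321 -0.223   0.166 ] 2.45
0.226 10.1 [ 0.5316 -0.2231  0.166 ] 2.95
0.23 10.38 [ 0.5311 -0.2232  0.166 ] 2.71
0.234 10.67 [ 0.5306 -0.2233  0.166 ] 1.99
0.238 10.95 [ 0.5302 -0.2234  0.166 ] 2.86
0.242 11.23 [ 0.5298 -0.2235  0.166 ] 3.31
0.246 11.52 [ 0.5298 -0.2235  0.166 ] 3.83
0.25 11.8 [ 0.5298 -0.2235  0.1661] 5.03
0.254 12.08 [ 0.5298 -0.2236  0.1661] 6.8
0.2555 12.37 [ 0.5298 -0.2236  0.1661] 6.79
0.257 12.65 [ 0.5299 -0.2237  0.1661] 7.28
0.2585 12.93 [ 0.5298 -0.2237  0.1661] 7.51
0.26 13.22 [ 0.5298 -0.2237  0.1661] 8.42
0.2615 13.5 [ 0.5299 -0.2237  0.1662] 8.58
0.263 13.78 [ 0.5299 -0.2237  0.1662] 9.58
0.2645 14.07 [ 0.5299 -0.2238  0.1662] 9.63
0.266 14.35 [ 0.5299 -0.2238  0.1662] 9.97
0.2675 14.63 [ 0.5299 -0.2238  0.1662] 10.51
firm? 0.26750000000000007 10.514309545974243 [11.71  2.93 -4.74] [ 0.52988707 -0.22380918  0.16622029]
hold 4.65 9.46909551215546 11.691903442179118 [11.3 10.4  9.5 11.  11.   9.7 10.6 10.3  9.6 10.2 10.  10.6  9.5 10.7
 10.8 11.  11.2 10.3 10.8 11.  10.7 10.8 10.7 11.  10.3 11.3 11.7 10.2
 10.2 10.8 10.1 11.  10.9 10.9 10.7 10.7 10.1 10.5] 0.26990000000000014 [11.67  2.71 -4.8 ] [ 0.52992301 -0.223849    0.16626382]
```

It went firm at 0.24 rad (as specified) and was held for 4.6 s at 9.5–11.7 N. Now I'll release it along the same arc and retreat.

```bash
python3 - <<'E'
from workcell import bot
from h import *
T=bot.get_time_s; Z=.166
P=np.array([.507,-.1025]); r0=np.array([.55802,-.2145])-P
for th in [.23,.18,.12,.06,0]:
    c,s=np.cos(th),np.sin(th); xy=P+np.array([[c,s],[-s,c]])@r0; a=(np.pi/2-th)/2
    bot.movel([xy[0],xy[1],Z],[np.cos(a),np.sin(a),0,0],v=.04)
    print(th,round(T(),2),np.round(bot.get_ee_pos(),4),np.round(bot.get_ft_force(),2))
bot.movel([.585,-.2145,Z],v=.06); print(T(),bot.get_ee_pos(),bot.get_ft_force())
bot.movel([.585,-.2145,.34],v=.15,guard=8); print(T(),bot.get_ee_pos(),bot.get_ft_force())
bot.move_pose([.30,-.50,.34],[.985431,.170071,0,0])
print(T(),bot.get_ee_pos(),bot.get_ft_force())
im=bot.get_image("top");cv2.imwrite("pics/top3.png",im)
s=bot.get_image("scene");cv2.imwrite("pics/scene3.png",s)
for n,i in (("top",im),("scene",s)):
    d=cv2.absdiff(i,cv2.imread(f"pics/{n}0.png")).max(2); print(n,"lever region diff",d[196:214,362:415].max() if n=="top" else d[160:185,100:180].max())
p=cv2.imread("pics/topP.png")
o=[cv2.resize(x[135:255,300:430],None,fx=2.9,fy=2.9) for x in (p,im)]
cv2.imwrite("pics/cmp.png",np.hstack(o))
E
```

```text
0.23 19.56 [ 0.5313 -0.2233  0.166 ] [4.09 2.57 0.49]
0.18 19.86 [ 0.537  -0.2221  0.166 ] [3.93 1.19 1.59]
0.12 20.19 [ 0.544  -0.2202  0.166 ] [2.99 0.49 0.49]
0.06 20.52 [ 0.5511 -0.2178  0.1661] [ 3.49 -1.42 -0.54]
0 20.86 [ 0.5578 -0.2148  0.166 ] [ 2.96 -2.25  1.13]
21.4583 [ 0.58482204 -0.21426565  0.16561273] [-0.25304879  0.49914137  0.0216615 ]
22.7667 [ 0.58457742 -0.21435945  0.33892367] [-0.97062881  0.52771759 -0.2023199 ]
24.2583 [ 0.30090981 -0.49951512  0.33993058] [ 0.38409375 -0.59309921  0.66603278]
top lever region diff 4
scene lever region diff 97
```

View pics/cmp.png

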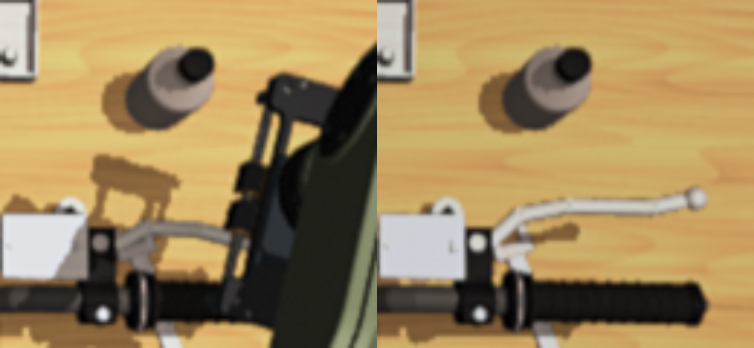

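View pics/scene3.png

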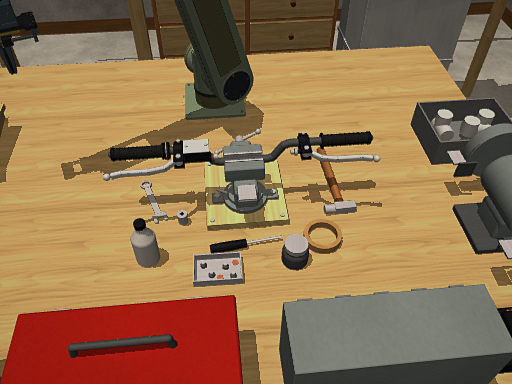

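The comparison shows the lever pressed in on the left, and back at rest on the right with its ball at its old place. The top view's lever region differs from the start by at most 4 grey levels. The scene view's larger difference of 97 looks like the arm's shadow, which has moved near (80,165); the lever and the loose items look unmoved. Handing in.

```bash
python3 -c "
from workcell import bot
print(bot.get_time_s(),bot.get_ft_force(),bot.sign_off())"
```

```text
the job is handed in; nothing more can be done
24.3583 [ 0.03924281  1.1167273  -0.79928137] None
```

The brake lever stops short of the grip: it came up firm at about 0.24 rad, right where its stop should be. I pressed it in with the back of the closed fingers along its arc and kept it there for 4.6 s at 9.5–11.7 N. Then I let it out along the same arc, moved clear and handed the job in at 24.4 s.

**Checks at the end:**
- **Lever:** the top view shows it back at rest, differing from the first picture by at most 4 grey levels around the lever.
- **Surroundings:** by eye, the bottle, tools and clutch lever look unmoved in the final scene picture. The gripper was clear and touching nothing.

**What disagreed:**
- **Scene view:** the lever region differed by up to 97 grey levels from the start. I put this down to the arm's moved shadow and did not check it further.
- **Spring force:** it read only about 2–3.3 N just before the stop, against the 4.5 N stated. The wrist reading is noisy by about 1 N and may read a little low, but the hold force would still be inside the 8–15 N range.

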